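# Rack the finish jars and drop the latch bar

## Task

Put the squat amber jars away in the jar rack on the bench: lift the latch bar out of its keeper and swing it well clear of the lane, push the jars one by one, upright, in single file between the rails until all stand inside behind the bar's line, then swing the bar back, lift it over the keeper and let it drop fully home in the notch. The lids are only resting on the jars, so slide the jars along the bench, never pick them up or tip them, and leave everything else where it is.

Things in the scene. Friction and masses are not known exactly. Their poses are not given: they have to be found in the camera images.
- rack: Jar rack screwed to the bench: two wooden rails 40 mm high make a lane 68 mm wide (inner faces x = +-34 mm, outer +-56), floored by the bench. Origin on the bench at the middle of the mouth, z up. The lane runs to the rack's -y; jars come in from +y. The mouth is 88 mm wide at y = -13 mm and narrows to 68 mm at y = -57. Steel posts 20 mm wide at x = +54 (swivel, 32 mm high) and -54 mm (keeper).
- lane_end (a point): On the bench at the inner face of the wooden end stop that closes the lane, 300 mm from the mouth (rack y = -300 mm): room for four jars behind the bar and about 50 mm to spare.
- keeper (a point): Middle of the floor of the keeper's notch, rack x = -54 mm, y = 0, 38 mm above the bench. The keeper is an upright steel fork, open at the top, 20 mm wide in x: notch 16 mm wide (y = -8 to +8 mm), outer cheek (lip, y = 8 to 13 mm) 62 mm high, inner cheek (stop, y = -13 to -8 mm) 76 mm high.
- pivot (a point): Where the latch bar's tilt axis crosses the swivel axis, over the swivel post: rack x = 54 mm, y = 0, 46 mm above the bench.
- ball_knob (a point): Centre of the black ball knob (32 mm across) near the free end of the latch bar; it spins freely on its stem, so any finger direction will hold it and the hand need not turn with the bar. It stands on a 10 mm stem, 38 mm above the bar's top face. Bar down: 90 mm above the bench, 142 mm from the swivel axis and 44 mm above the tilt axis.
- swivel (a joint): Turn of the steel latch bar about the upright swivel axis, rad, -0.06 to 2.3. 0: across the lane's mouth over the keeper (bar points to the rack's -x). Grows as the bar swings outward, clockwise seen from above; at 1.57 it points to the rack's +y. Light friction; it stays where it is left.
- latch_bar (a joint): Tilt of the latch bar at the pivot, rad, 0 to 0.9. 0: level and down (underside 40 mm above the bench); grows as the free end is raised; falls to 0 by its weight. Flat steel 10 mm wide, 12 mm high, reaching 150 mm from the swivel axis, 0.22 kg with its knob. It strikes the keeper: raise it to at least 0.24 to pass the outer lip either way; at 0.3 to 0.35 the inner cheek still stops it.
- jar1: Squat amber glass jar with a black lid, 60 mm across, 70 mm high, 0.2 to 0.35 kg; one of three or four (None from the start if absent). Origin at the centre of its underside, z up. At the start it stands loose on the bench to the left of the rack.
- jar2: Squat amber glass jar with a black lid, 60 mm across, 70 mm high, 0.2 to 0.35 kg; one of three or four (None from the start if absent). Origin at the centre of its underside, z up. At the start it stands loose on the bench to the left of the rack.
- jar3: Squat amber glass jar with a black lid, 60 mm across, 70 mm high, 0.2 to 0.35 kg; one of three or four (None from the start if absent). Origin at the centre of its underside, z up. At the start it stands loose on the bench to the left of the rack.
- jar4: Squat amber glass jar with a black lid, 60 mm across, 70 mm high, 0.2 to 0.35 kg; one of three or four (None from the start if absent). Origin at the centre of its underside, z up. At the start it stands loose on the bench to the left of the rack.
- oil_bottle: Bystander, leave alone: bottle with a paper label, 64 mm across, 190 mm high. Origin at the centre of its underside.
- big_jar: Bystander, leave alone: big amber jar with a label, 84 mm across, 115 mm high: larger than the squat jars and not one of them. Origin at the centre of its underside.
- wax_tin: Bystander, leave alone: flat aluminium tin, 76 mm across, 36 mm high. Origin at the centre of its underside.
- sanding_block: Bystander, leave alone: cork sanding block, 72 by 33 mm, 22 mm high, long along its x. Origin at the centre of its underside.
- hammer: Bystander, leave alone: hammer lying along its x, 200 mm long, head up to 80 mm wide at the +x end, origin at the middle of its length. 

How it is judged:
By the outcome, as a careful person would: the job done as asked, in the order asked, and still so for the second after the job is handed in, with the robot touching nothing.
Of jar1, jar2, jar3, jar4 only 3 to 4 are there at a start; the rules pass over those that are not, and their reading is None.
At some moment in a run one of jar1, jar2, jar3, jar4 may be knocked a few centimetres aside while the robot is not near it.
Once in a run the grip may slacken for a moment while it holds something.
It also fails if it takes over 210 s, if anything falls off the work surface, if the arm or the gripper's body presses on something with over 40 N, if the wrist force passes 120 N, or if a joint passes its speed limit or range.

## Robot

A 6-joint arm with a two-finger parallel gripper is mounted at the origin on the work surface. World frame = base frame: x ahead of the robot, y to its left, z up, the work surface at z = 0. Lengths are in m, angles in rad, forces in N, time in s.
With the tool pointing down it reaches from about 0.3 to 0.75 m from the base axis. Payload 8.5 kg.
Tool frame: the origin (TCP) lies midway between the tips of the shut fingers; the grasp point (between the pads) lies bot.grip_point_offset behind it (bot.grip_point_offset is the distance from the TCP to the grasp point, in m); z points along the fingers, y is the line along which they close (so a half turn about z gives the same grasp; the last joint's range is limited). The gripper opens to 88 mm and grips with 3 to 60 N. Pads are 18 mm wide; open, the fingers measure 123 mm over their backs; the gripper's body (75 mm by 187 mm) begins 45 mm behind the grasp point.
Start: joints at [0.976, 0.381, 1.297, -0, 1.464, -0.215], TCP at [0.204, 0.511, 0.239] pointing down, gripper open.
Joint ranges: [-3.11, 3.11], [-0.89, 2.33], [0.22, 2.48], [-1.42, 4.56], [0.17, 2.85], [-2.88, 2.88]. Speed limits (rad/s): [2.39, 2.39, 3.14, 3.14, 3.14, 3.14].

## Interface

Orientations are given as a unit quaternion [x, y, z, w].
In Python, from rig import bot, vision gives the robot as it stands (bot), with the cameras (vision).
- The arm moves only by the tool jog_arm, called after "Call:" as a command line: name --argument value ..., lists and objects as JSON in quotes. Schema: {"type":"object","properties":{"segments":{"type":"string"},"squeeze":{"type":"number"},"only":{"type":"string"},"quiet":{"type":"boolean"},"lines":{"type":"string"}},"required":["segments"],"additionalProperties":false}. segments is a string of 1 to 8 rows, parted by semicolons, with the numbers parted by commas; each row has 5 numbers: the finger opening in m, then dx, dy, dz in fractions of the full range, 1 being 0.75 m, then a turn about the tool's z in normalised numbers (1 is 2 pi rad); each row is the pose to reach, as a shift and turn from the pose commanded when the call began, along the tool's axes at that moment; what a row does not reach only later rows make up. A row lasts 1/12 s, in which the tool goes at most 0.0417 m and 0.125 rad, less where a joint would pass 70% of its speed; a pose out of reach is approached as far as the arm can. The fingers move at their own pace and stop on an object; squeeze is the grip in N (left out, the last holds). Time passes only in rows, so rows that do not move let the fingers close. The tool returns the time, the measured TCP pose, the force, the opening and the grip force at its end. only (a regular expression) keeps the lines of the reply that match it, lines (a string "A,B") keeps lines A to B, and quiet returns only ok. Input that does not fit is refused with a message, and nothing moves.
- bot.state(): the state, without advancing time (a new reading comes with each control period).
- vision.camera(name): name is "side" or "top"; returns (picture, depth): 420x560x3 uint8, red, green, blue; 420x560 float32, m along the optical axis (not along the pixel's ray), 0 where there is no reading.
- vision.get_calibration(name): a dict with "K" (3x3 intrinsics, pixels), "dist_coeffs" ([k1, k2, p1, p2, k3] as OpenCV has them; the pictures are not rectified), "rvec" (rotation vector, rad) and "tvec" (3), from world to camera coordinates, as OpenCV has them. Camera axes: x right, y down, z forward; pixel columns grow to the right and rows downward; lengths in m; the calibration is good to about 2 mm. A picture is of the moment at which its call begins. get_calibration takes no time and is no camera call.
- bot.job_done(): hands the job in; it is judged then, once.
The state is a dict: "t": time; "joint_pos": joint angles; "qvel": joint speeds; "joint_efforts": joint torques, N m; "tcp_pos": TCP position; "tool_rot": TCP orientation; "ft_force": force on the tool from outside, world axes, zero at the start; "torque": the same for the moment, N m; "opening": finger opening in m; "gripper_force": force on a finger pad.
Only numpy, scipy, OpenCV 4.12 (cv2) and the standard library are available. Lean on these libraries where they do the work, as an engineer would, in place of code of your own. Each camera call takes 0.05 s, during which the arm holds its last target. There are 200 camera calls.

## Working session

There is one attempt and no reset: what is moved stays moved. The work goes in short steps, Python scripts to look and compute and a tool call to move; the robot and the scene stay as the last step left them, time stands still between calls to the robot, and variables do not carry over. Pictures are saved under pics/ and viewed, at most 14 in all, crops included, and the job is handed in when it is done.

```bash
ls; mkdir -p pics
```

Run:
```python
from rig import bot, vision
import cv2,numpy as np
print(bot.state(), bot.grip_point_offset)
for n in("top","side"):
    p,d=vision.camera(n); cv2.imwrite(f"pics/{n}0.png",p[:,:,::-1]); np.savez(f"pics/{n}0.npz",p=p,d=d)
    print(n,vision.get_calibration(n))
```

```text
pics
rig.py
{'t': 0.0, 'joint_pos': array([ 9.75692785e-01,  3.81190618e-01,  1.29825668e+00, -1.54858911e-06,
        1.46358899e+00, -2.15276919e-01]), 'qvel': array([ 4.54080754e-04,  2.41251625e-03, -4.90627988e-04, -1.10585336e-05,
       -1.38794304e-03, -5.43520390e-04]), 'joint_efforts': array([ 1.78029018e-04, -4.37942684e+01, -2.24547315e+01,  7.12963985e-02,
        3.53892648e-02, -1.56673336e-04]), 'tcp_pos': array([0.20374817, 0.51056786, 0.23814203]), 'tool_rot': array([ 1.88773635e-01,  9.82020363e-01, -6.63672317e-04, -2.83827859e-04]), 'ft_force': array([-0.63539998,  0.74097133, -0.19980844]), 'torque': array([-0.01010804, -0.01041498,  0.00475815]), 'gripper_force': 0.0, 'opening': 0.08824404878124112} 0.0187
top {'K': array([[443.67114739,   0.        , 282.2946175 ],
       [  0.        , 443.67114739, 208.56932307],
       [  0.        ,   0.        ,   1.        ]]), 'dist_coeffs': array([-0.13690409,  0.        ,  0.        ,  0.        ,  0.        ]), 'rvec': array([ 2.19510494, -2.18026069,  0.01780943]), 'tvec': array([0.01251015, 0.52509471, 1.10697957])}
side {'K': array([[502.55946384,   0.        , 271.40006139],
       [  0.        , 502.55946384, 200.35233069],
       [  0.        ,   0.        ,   1.        ]]), 'dist_coeffs': array([-0.11578247,  0.        ,  0.        ,  0.        ,  0.        ]), 'rvec': array([ 2.26474142, -0.57271687,  0.22590534]), 'tvec': array([-0.46373586,  0.21813541,  1.0674864 ])}
```

View pics/top0.png

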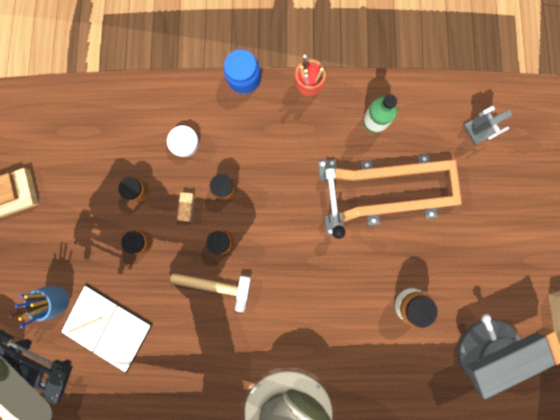

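View pics/side0.png

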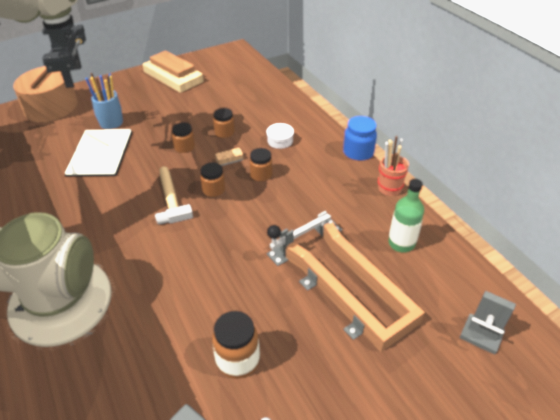

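The top view shows the rack's mouth at left (about 333,197), the knob at (338,231), four squat jars at (131,189), (222,187), (134,243), (218,243), the tin at (183,141), the sanding block at (185,207) and the hammer at about (210,287). The side view agrees: all four jars are upright.

Create h.py:
```python
from rig import bot, vision
import cv2,numpy as np
from scipy.spatial.transform import Rotation as R
def ray(n,uv):
    c=vision.get_calibration(n); Rm=cv2.Rodrigues(c["rvec"])[0]
    u=cv2.undistortPoints(np.array(uv,float).reshape(-1,1,2),c["K"],c["dist_coeffs"])[:,0]
    return -Rm.T@c["tvec"], np.c_[u,np.ones(len(u))]@Rm
def plane(n,uv,z):
    o,d=ray(n,uv); return o+d*((z-o[2])/d[:,2])[:,None]
def blobs(mask,amin=60):
    k,l,s,c=cv2.connectedComponentsWithStats(mask.astype(np.uint8))
    return [(c[i],s[i]) for i in range(1,k) if s[i][4]>=amin]
def lids(p):
    # black lids in top picture -> centre on z=.07
    m=(p.max(2)<52); out=[]
    for c,s in blobs(m,150):
        if s[4]<700 and max(s[2],s[3])<34: out.append((c.round(1),s[2:].tolist(),plane("top",[c],.07)[0,:2].round(4)))
    return out
def tool():
    s=bot.state(); r=R.from_quat(s["tool_rot"]).as_matrix(); return s,r
def to(x,y,z):
    s,r=tool(); return (r.T@(np.array([x,y,z])-s["tcp_pos"])).round(4), s["tcp_pos"].round(4)
```

Run:
```python
from h import *
f=np.load("pics/top0.npz"); p,d=f["p"],f["d"]
for l in lids(p): print(*l)
hsv=cv2.cvtColor(p,cv2.COLOR_RGB2HSV)
m=(hsv[...,1]>110)&(hsv[...,2]>165)&(hsv[...,0]>8)&(hsv[...,0]<22); m[:140]=0;m[240:]=0;m[:,:310]=0;m[:,480:]=0
# depth check -> world heights
for n,uv in (("tin",(183,141)),("block",(185,207)),("lid",(222,187)),("rail",(400,207)),("knob",(338,231))):
    o,dd=ray("top",[uv]); P=o+dd[0]*d[uv[1],uv[0]]; print(n,P.round(4))
ys,xs=np.nonzero(m); P=plane("top",np.c_[xs,ys],.04)[:,:2]
r=cv2.minAreaRect(P.astype(np.float32)); print(len(P),r,cv2.boxPoints(r))
```

```bash
python3 -c "
import cv2;i=cv2.imread('pics/top0.png')[145:250,310:470];cv2.imwrite('pics/c1.png',cv2.resize(i,None,fx=5,fy=5,interpolation=2))"
```

```text
[127.8 191.2] [22, 17, 212] [0.5629 0.3944]
[132.3 242.2] [22, 22, 372] [0.4381 0.3805]
[217.4 242.2] [22, 22, 358] [0.4408 0.1697]
tin [0.6934 0.2677 0.0333]
block [0.527  0.2617 0.0224]
lid [0.5736 0.1601 0.0705]
rail [ 0.5294 -0.2743  0.0416]
knob [ 0.4702 -0.115   0.1053]
8510 ((0.574479341506958, -0.26621487736701965), (0.24832269549369812, 0.4276396632194519), 0.16981357336044312) [[ 0.44968483 -0.05276397]
 [ 0.45095226 -0.48040175]
 [ 0.6992738  -0.4796658 ]
 [ 0.6980064  -0.052028  ]]
```

View pics/c1.png

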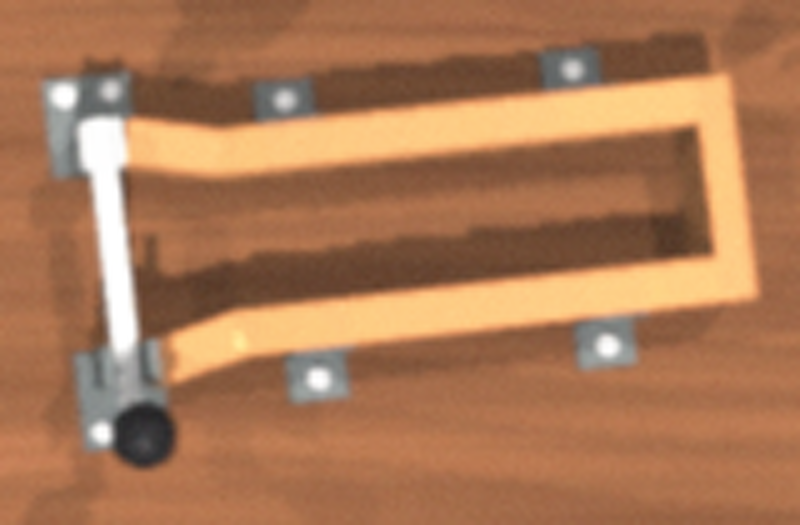

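The crop shows the rail's inner edges (upper (220,175)→(697,125), lower (238,310)→(713,255)), the knob at (144,435) and the bar lying in the fork, all at 5× scale.

Add to h.py:
```python
def hmap(p,d):
    v,u=np.mgrid[:420,:560]; o,dd=ray("top",np.c_[u.ravel(),v.ravel()])
    return (o+dd*d.reshape(-1,1)).reshape(420,560,3)
def lids(p,d):
    W=hmap(p,d); m=(W[...,2]>.062)&(W[...,2]<.078)&(p.max(2)<90)&(d>0)
    return [(plane("top",[c],.07)[0,:2].round(4),s[4]) for c,s in blobs(m,150) if s[4]<600]
```

Run:
```python
from h import *
f=np.load("pics/top0.npz"); p,d=f["p"],f["d"]
for l in lids(p,d): print(*l)
c=lambda *a: (np.array(a)+.5)/5-.5+[310,145]
P=plane("top",c((220,175),(697,125),(238,310),(713,255)),.04)[:,:2]; print(P.round(4))
a=P[0]-P[1]+P[2]-P[3]; a/=np.linalg.norm(a); e=(P[1]+P[3])/2
print("width",abs(np.cross(a,P[0]-P[3])),"y axis",a,"psi",np.arctan2(-a[0],a[1]),"end",e,"origin",e+a*.3)
print("knob",plane("top",c((144,435)),.09)[0], plane("top",c((102,145),(122,345)),.052))
W=hmap(p,d)
for n,(a0,a1,b0,b1,lo,hi) in dict(block=(185,230,170,200,.015,.03),tin=(120,165,160,205,.025,.045),hammer=(260,320,160,260,.01,.06),knob=(220,245,325,350,.06,.12)).items():
    w=W[a0:a1,b0:b1].reshape(-1,3); w=w[(w[:,2]>lo)&(w[:,2]<hi)]; print(n,w.min(0).round(3),w.max(0).round(3),np.median(w,0).round(3))
# bar's yaw & side view of knob
f=np.load("pics/side0.npz"); 
m=f["p"].max(2)<50; m[:220]=0;m[245:]=0;m[:,:260]=0;m[:,290:]=0
b=max(blobs(m,20),key=lambda t:t[1][4]); print(b); print("side",plane("side",[b[0]],.09))
print(tool()[1].round(3))
```

```text
[0.5782 0.1619] 408
[0.5706 0.3909] 395
[0.4387 0.3806] 404
[0.4408 0.1695] 441
[[ 0.5963 -0.1598]
 [ 0.6236 -0.3998]
 [ 0.5298 -0.1686]
 [ 0.5587 -0.407 ]]
width 0.06620423950703944 y axis [-0.11686201  0.99314816] psi 0.11712964766094898 end [ 0.59117879 -0.40339427] origin [ 0.55612019 -0.10544982]
knob [ 0.46868306 -0.11743711  0.09      ] [[ 0.60925613 -0.10057281  0.052     ]
 [ 0.51186885 -0.11045538  0.052     ]]
block [0.492 0.244 0.015] [0.565 0.28  0.026] [0.528 0.262 0.021]
tin [0.656 0.232 0.025] [0.733 0.309 0.042] [0.694 0.27  0.035]
hammer [0.267 0.096 0.01 ] [0.357 0.299 0.035] [0.33  0.167 0.024]
knob [ 0.454 -0.132  0.06 ] [ 0.496 -0.102  0.107] [ 0.47  -0.117  0.1  ]<stdin>:7: DeprecationWarning: Arrays of 2-dimensional vectors are deprecated. Use arrays of 3-dimensional vectors instead. (deprecated in NumPy 2.0)
Traceback (most recent call last):
ValueError: max() iterable argument is empty
```

The rows are not in the units I measure in: shifts go in shares of 0.75 m and turns go in shares of 2 pi rad. I convert before sending: -0.24 m / 0.75 = -0.32, -0.497 rad / 6.2832 = -0.0791.

Call:
jog_arm --segments "0.06,-0.32,-0.32,0,-0.0791;0.06,-0.32,-0.32,0,-0.0791;0.06,-0.32,-0.32,0,-0.0791;0.06,-0.32,-0.32,0,-0.0791;0.06,-0.32,-0.32,0,-0.0791;0.06,-0.32,-0.32,0,-0.0791;0.06,-0.32,-0.32,0,-0.0791;0.06,-0.32,-0.32,0,-0.0791" --squeeze 20

```text
t: 0.77
tcp_pos: [0.3292, 0.2173, 0.2387]
tool_rot: [-0.059, 0.998, -0.0, -0.0]
ft_force: [2.0, 0.3, 0.3]
opening: 0.0598
gripper_force: 0.0
```

Run:
```python
from h import *
print(to(0.4687,-0.1165,0.150)); print(tool()[1].round(3), bot.state()["joint_pos"].round(2))
```

```text
(array([-0.0993, -0.3479,  0.0887]), array([0.3292, 0.2173, 0.2387]))
[[-0.993 -0.117 -0.   ]
 [-0.117  0.993 -0.   ]
 [ 0.    -0.    -1.   ]] [ 0.28  0.1   1.68  0.    1.36 -1.41]
```

Converted, -0.348 m / 0.75 = -0.464, -0.099 m / 0.75 = -0.132.

Call:
jog_arm --segments "0.06,-0.132,-0.464,0.0533,0;0.06,-0.132,-0.464,0.0533,0;0.06,-0.132,-0.464,0.0533,0;0.06,-0.132,-0.464,0.0533,0;0.06,-0.132,-0.464,0.0533,0;0.06,-0.132,-0.464,0.0533,0;0.06,-0.132,-0.464,0.0533,0;0.06,-0.132,-0.464,0.0533,0"

```text
t: 1.43
tcp_pos: [0.4567, -0.0889, 0.2018]
tool_rot: [-0.058, 0.998, 0.0, -0.0]
ft_force: [0.9, 0.9, 0.3]
opening: 0.0602
gripper_force: 0.0
```

Call:
jog_arm --segments "0.06,0,0,0,0;0.06,0,0,0,0"

```text
t: 1.6
tcp_pos: [0.4566, -0.0882, 0.2013]
tool_rot: [-0.057, 0.998, 0.0, -0.001]
ft_force: [-0.1, 0.5, -0.5]
opening: 0.0604
gripper_force: 0.0
```

Run:
```python
from h import *
print(to(0.4687,-0.1165,0.071), bot.state()["joint_pos"].round(2))
```

```text
(array([-0.009 , -0.0296,  0.1302]), array([ 0.4566, -0.0882,  0.2013])) [-0.45  0.27  1.59  0.    1.29 -2.13]
```

Converted, 0.13 m / 0.75 = 0.1733, 0.11 m / 0.75 = 0.1467.

Call:
jog_arm --segments "0.06,-0.012,-0.04,0,0;0.06,-0.012,-0.04,0.0533,0;0.06,-0.012,-0.04,0.1067,0;0.06,-0.012,-0.04,0.1467,0;0.06,-0.012,-0.04,0.1733,0;0.06,-0.012,-0.04,0.1733,0"

```text
t: 2.1
tcp_pos: [0.4669, -0.1133, 0.0692]
tool_rot: [-0.059, 0.998, 0.002, -0.003]
ft_force: [0.0, 0.5, -0.4]
opening: 0.0602
gripper_force: 0.0
```

Call:
jog_arm --segments "0.03,0,0,0,0;0.02,0,0,0,0;0.01,0,0,0,0;0.01,0,0,0,0;0.01,0,0,0,0;0.01,0,0,0,0" --squeeze 25

```text
t: 2.6
tcp_pos: [0.4692, -0.1156, 0.0728]
tool_rot: [-0.059, 0.998, -0.0, 0.001]
ft_force: [0.2, -0.5, 1.7]
opening: 0.0304
gripper_force: 25.0
```

Converted, -0.0425 m / 0.75 = -0.0567, -0.027 m / 0.75 = -0.036.

Call:
jog_arm --segments "0.01,-0.0027,0,-0.0093,0;0.01,-0.0067,0,-0.0187,0;0.01,-0.0107,0,-0.028,0;0.01,-0.016,0,-0.036,0;0.01,-0.0213,0,-0.0467,0;0.01,-0.028,0,-0.0567,0;0.01,-0.028,0,-0.0567,0"

```text
t: 3.18
tcp_pos: [0.4907, -0.1131, 0.1162]
tool_rot: [-0.059, 0.998, -0.001, 0.001]
ft_force: [-3.3, -0.3, -0.2]
opening: 0.0302
gripper_force: 25.0
```

Run:
```python
from h import *
p,d=vision.camera("side"); cv2.imwrite("pics/s1.png",cv2.resize(p[170:300,220:380,::-1],None,fx=4,fy=4))
```

```text
(no output)
```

View pics/s1.png

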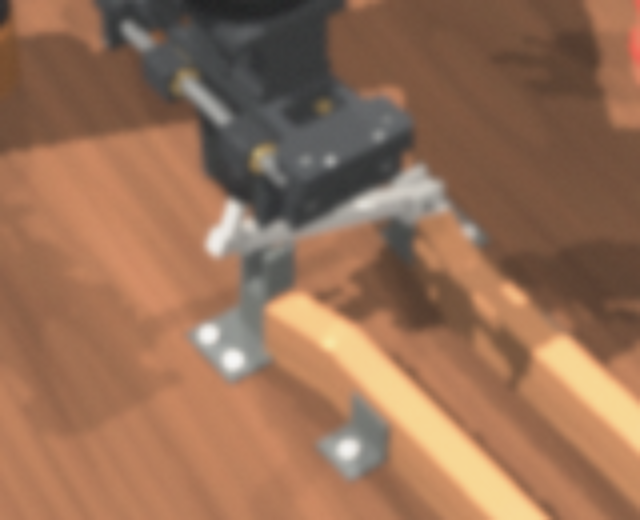

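The bar is raised above the fork and held by the knob. Swinging it out.

Converted, -0.1245 m / 0.75 = -0.166, 0.121 m / 0.75 = 0.1613.

Call:
jog_arm --segments "0.01,-0.0032,0.032,0,0;0.01,-0.0128,0.0627,0,0;0.01,-0.028,0.0907,0,0;0.01,-0.0493,0.116,0,0;0.01,-0.0747,0.136,0,0;0.01,-0.1027,0.1507,0,0;0.01,-0.1333,0.1587,0,0;0.01,-0.166,0.1613,0,0"

```text
t: 3.9
tcp_pos: [0.5994, 0.0221, 0.1135]
tool_rot: [-0.059, 0.998, -0.0, -0.001]
ft_force: [1.0, -10.7, -9.1]
opening: 0.0296
gripper_force: 25.3
```

Call:
jog_arm --segments "0.01,0,0,0,0"

```text
t: 3.98
tcp_pos: [0.602, 0.0218, 0.1134]
tool_rot: [-0.059, 0.998, -0.0, 0.0]
ft_force: [-0.6, -1.8, -2.1]
opening: 0.03
gripper_force: 25.0
```

Converted, -0.0745 m / 0.75 = -0.0993, -0.063 m / 0.75 = -0.084.

Call:
jog_arm --segments "0.01,-0.032,-0.004,0,0;0.01,-0.0627,-0.0147,0,0;0.01,-0.084,-0.0267,0,0;0.01,-0.088,-0.02,0.0147,0;0.01,-0.092,-0.0133,0.0293,0;0.01,-0.096,-0.008,0.0427,0;0.01,-0.0993,-0.0027,0.056,0;0.01,-0.0993,-0.0027,0.056,0"

```text
t: 4.65
tcp_pos: [0.6713, 0.0292, 0.0692]
tool_rot: [-0.059, 0.998, -0.0, -0.003]
ft_force: [-2.8, -4.6, -2.0]
opening: 0.0298
gripper_force: 24.8
```

Call:
jog_arm --segments "0.03,0,0,0,0;0.05,0,0,0,0;0.06,0,0,0,0;0.06,0,0,-0.0533,0;0.06,0,0,-0.1067,0;0.06,0,0,-0.16,0"

```text
t: 5.15
tcp_pos: [0.673, 0.0292, 0.1941]
tool_rot: [-0.059, 0.998, 0.001, -0.0]
ft_force: [0.5, -0.2, -0.1]
opening: 0.0594
gripper_force: 0.0
```

Run:
```python
from h import *
p,d=vision.camera("top"); cv2.imwrite("pics/t2.png",p[:,:,::-1])
for l in lids(p,d): print(*l)
```

```text
[0.5706 0.3906] 392
[0.4385 0.3805] 401
```

View pics/t2.png

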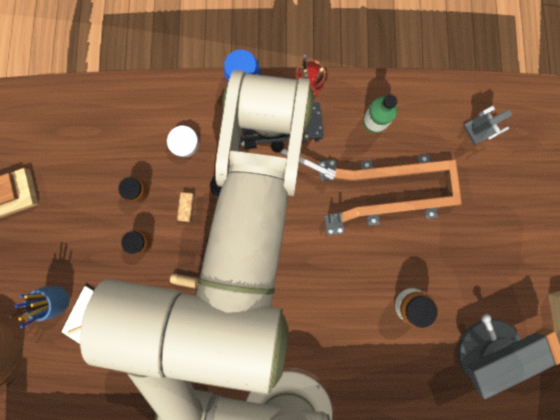

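The bar now points up-left at (277,146)–(333,173), clear of the lane. On to the first jar.

Run:
```python
from h import *
print(to(0.5782,0.1619,0.016))
```

```text
(array([0.0836, 0.144 , 0.1862]), array([0.6755, 0.0289, 0.2037]))
```

Converted, 0.144 m / 0.75 = 0.192, 0.0836 m / 0.75 = 0.1115.

Call:
jog_arm --segments "0.086,0.1115,0.192,0,0;0.086,0.1115,0.192,0,0;0.086,0.1115,0.192,0,0;0.086,0.1115,0.192,0,0;0.086,0.1115,0.192,0.04,0;0.086,0.1115,0.192,0.0933,0;0.086,0.1115,0.192,0.1467,0;0.086,0.1115,0.192,0.1733,0"

```text
t: 5.87
tcp_pos: [0.5713, 0.1624, 0.0587]
tool_rot: [-0.059, 0.998, 0.0, -0.002]
ft_force: [-0.5, -0.1, -0.6]
opening: 0.0858
gripper_force: 0.0
```

Run:
```python
from h import *
print(to(0.5782,0.1619,0.016))
p,d=vision.camera("side"); cv2.imwrite("pics/s3.png",cv2.resize(p[90:280,150:420,::-1],None,fx=2.5,fy=2.5))
```

```text
(array([-0.0069, -0.0013,  0.0427]), array([0.5713, 0.1624, 0.0587]))
```

View pics/s3.png

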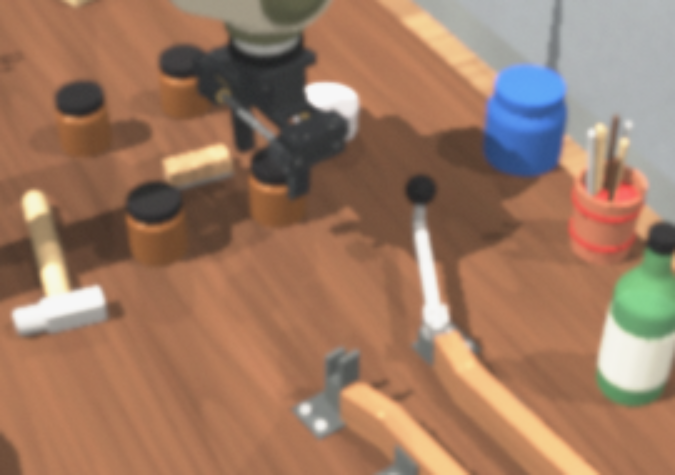

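Fingers straddle the jar in the side view (jar at about (275,190)), and the bar rests level and clear. Down and close.

Converted, 0.043 m / 0.75 = 0.0573, 0.02 m / 0.75 = 0.0267.

Call:
jog_arm --segments "0.086,-0.0067,0,0.0267,0;0.086,-0.0067,0,0.0573,0;0.086,-0.0067,0,0.0573,0;0.07,-0.0067,0,0.0573,0;0.055,-0.0067,0,0.0573,0;0.05,-0.0067,0,0.0573,0;0.05,-0.0067,0,0.0573,0" --squeeze 10

```text
t: 6.5
tcp_pos: [0.5792, 0.1626, 0.0212]
tool_rot: [-0.059, 0.998, 0.0, 0.001]
ft_force: [-0.5, 3.3, 1.7]
opening: 0.0614
gripper_force: 1.4
```

Run:
```python
from h import *
O=np.array([.5561,-.1058]); ax=np.array([.9931,.117]); ay=np.array([-.117,.9931])
s,r=tool(); q=s["tcp_pos"][:2]-O; print(q@ax,q@ay)
```

```text
0.05433515122422311 0.2638058483523515
```

Converted, -0.085 m / 0.75 = -0.1133, 0.03 m / 0.75 = 0.04.

Call:
jog_arm --segments "0.05,0,0,0,0;0.05,0,0,0,0;0.05,0.0053,-0.0133,0,0;0.05,0.016,-0.0333,0,0;0.05,0.0267,-0.0533,0,0;0.05,0.04,-0.0733,0,0;0.05,0.0533,-0.0933,0,0;0.05,0.0627,-0.1133,0,0" --squeeze 10

```text
t: 7.17
tcp_pos: [0.5425, 0.0723, 0.0211]
tool_rot: [-0.059, 0.998, 0.0, 0.002]
ft_force: [2.5, 5.4, 5.4]
opening: 0.0598
gripper_force: 10.0
```

Call:
jog_arm --segments "0.05,0.0067,-0.02,0,0;0.05,0.0093,-0.04,0,0;0.05,0.0093,-0.06,0,0;0.05,0.0093,-0.08,0,0;0.05,0.0093,-0.0933,0,0;0.05,0.0093,-0.1067,0,0;0.05,0.0093,-0.12,0,0;0.05,0.0093,-0.12,0,0"

```text
t: 7.83
tcp_pos: [0.5463, -0.0191, 0.0211]
tool_rot: [-0.058, 0.998, -0.0, 0.001]
ft_force: [-1.5, -3.1, 7.6]
opening: 0.0597
gripper_force: 10.0
```

Add to h.py:
```python
O=np.array([.5561,-.1058]); ax=np.array([.9931,.117]); ay=np.array([-.117,.9931])
def rk(q): q=np.array(q)[:2]-O; return (q@ax).round(4),(q@ay).round(4)
```

Run:
```python
from h import *
s=bot.state();print(rk(s["tcp_pos"]),s["joint_pos"].round(2))
p,d=vision.camera("side"); cv2.imwrite("pics/s4.png",cv2.resize(p[130:300,200:440,::-1],None,fx=2.5,fy=2.5))
```

```text
(np.float64(0.0005), np.float64(0.0873)) [-0.25  0.63  1.59  0.    0.92 -1.94]
```

View pics/s4.png

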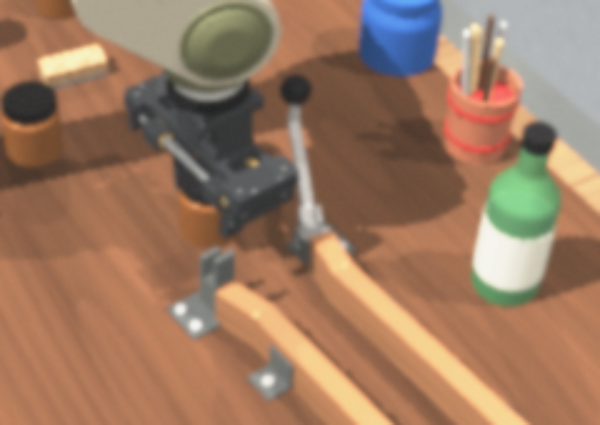

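Converted, -0.08 m / 0.75 = -0.1067, -0.07 m / 0.75 = -0.0933.

Call:
jog_arm --segments "0.05,0,-0.0133,0,0;0.05,0,-0.0267,0,0;0.05,0,-0.04,0,0;0.05,0,-0.0533,0,0;0.05,0,-0.0667,0,0;0.05,0,-0.08,0,0;0.05,0,-0.0933,0,0;0.05,0,-0.1067,0,0" --squeeze 10

```text
t: 8.55
tcp_pos: [0.5552, -0.0968, 0.021]
tool_rot: [-0.059, 0.998, 0.001, 0.001]
ft_force: [-0.9, 8.5, 9.5]
opening: 0.0597
gripper_force: 10.0
```

Call:
jog_arm --segments "0.05,0,-0.0133,0,0;0.05,0,-0.0267,0,0;0.05,0,-0.04,0,0;0.05,0,-0.0533,0,0;0.05,0,-0.0667,0,0;0.05,0,-0.08,0,0;0.05,0,-0.0933,0,0;0.05,0,-0.096,0,0"

```text
t: 9.22
tcp_pos: [0.5638, -0.1693, 0.0211]
tool_rot: [-0.058, 0.998, 0.0, 0.001]
ft_force: [0.1, 7.5, 10.7]
opening: 0.0592
gripper_force: 10.0
```

```bash
python3 -c "
from h import *
print(rk(bot.state()['tcp_pos']))"
```

```text
(np.float64(0.0002), np.float64(-0.0639))
```

Converted, -0.1 m / 0.75 = -0.1333, -0.06 m / 0.75 = -0.08.

Call:
jog_arm --segments "0.072,0,0,0,0;0.072,0,0,0,0;0.072,0,0,0,0;0.072,0,0,-0.04,0;0.072,0,0,-0.08,0;0.072,0,0,-0.1333,0;0.072,0,0,-0.1333,0;0.072,0,0,-0.1333,0"

```text
t: 9.88
tcp_pos: [0.5639, -0.1691, 0.1216]
tool_rot: [-0.059, 0.998, -0.001, 0.002]
ft_force: [-1.0, -0.2, -1.6]
opening: 0.0719
gripper_force: 0.0
```

Run:
```python
from h import *
p,d=vision.camera("top")
for l in lids(p,d): print(*l,rk(l[0]))
print(to(.4408,.1695,.016),rk(bot.state()["tcp_pos"]))
```

```text
[0.5705 0.3909] 393 (np.float64(0.0724), np.float64(0.4916))
[0.4386 0.3804] 408 (np.float64(-0.0598), np.float64(0.4966))
[0.4391 0.1395] 441 (np.float64(-0.0875), np.float64(0.2573))
[0.1249 0.7354] 153 (np.float64(-0.3298), np.float64(0.8858))
(array([0.0819, 0.3502, 0.1036]), array([ 0.5631, -0.1687,  0.1198])) (np.float64(-0.0004), np.float64(-0.0633))
```

Jar 2 was knocked about 30 mm, to (0.439, 0.140); I'll use the new reading.

Converted, 0.32 m / 0.75 = 0.4267, 0.087 m / 0.75 = 0.116.

Call:
jog_arm --segments "0.086,0.116,0.4267,0,0;0.086,0.116,0.4267,0,0;0.086,0.116,0.4267,0,0;0.086,0.116,0.4267,0,0;0.086,0.116,0.4267,0,0;0.086,0.116,0.4267,0,0;0.086,0.116,0.4267,0,0;0.086,0.116,0.4267,0,0"

```text
t: 10.6
tcp_pos: [0.4374, 0.1405, 0.1183]
tool_rot: [-0.058, 0.998, 0.0, -0.002]
ft_force: [0.9, -0.1, 0.4]
opening: 0.086
gripper_force: 0.0
```

Call:
jog_arm --segments "0.086,0,0,0,0"

```text
t: 10.68
tcp_pos: [0.4353, 0.1436, 0.1183]
tool_rot: [-0.061, 0.998, 0.001, -0.002]
ft_force: [-0.8, 0.4, 0.4]
opening: 0.0862
gripper_force: 0.0
```

```bash
python3 - <<'E'
from h import *
p,d=vision.camera("top")
for l in lids(p,d): print(*l,rk(l[0]))
print(to(.4391,.1395,.018))
E
```

```text
[0.5704 0.3903] 377 (np.float64(0.0722), np.float64(0.491))
[ 0.5635 -0.1695] 413 (np.float64(-0.0001), np.float64(-0.0641))
[0.4383 0.38  ] 389 (np.float64(-0.0601), np.float64(0.4962))
(array([-0.0021, -0.0022,  0.1004]), array([0.4371, 0.1414, 0.1184]))
```

Converted, 0.1 m / 0.75 = 0.1333, 0.08 m / 0.75 = 0.1067.

Call:
jog_arm --segments "0.086,-0.0027,-0.0027,0.0533,0;0.086,-0.0027,-0.0027,0.1067,0;0.086,-0.0027,-0.0027,0.1333,0;0.086,-0.0027,-0.0027,0.1333,0;0.086,-0.0027,-0.0027,0.1333,0;0.07,-0.0027,-0.0027,0.1333,0;0.05,-0.0027,-0.0027,0.1333,0;0.05,-0.0027,-0.0027,0.1333,0" --squeeze 10

```text
t: 11.4
tcp_pos: [0.4423, 0.137, 0.0208]
tool_rot: [-0.058, 0.998, -0.0, 0.001]
ft_force: [0.2, 0.3, -0.3]
opening: 0.0679
gripper_force: 0.0
```

Call:
jog_arm --segments "0.05,0,0,0,0;0.05,0,0,0,0;0.05,0,0,0,0"

```text
t: 11.65
tcp_pos: [0.4421, 0.1373, 0.0206]
tool_rot: [-0.059, 0.998, 0.0, 0.001]
ft_force: [-1.9, 1.3, 7.1]
opening: 0.0594
gripper_force: 10.0
```

Run:
```python
from h import *
print(rk(bot.state()["tcp_pos"]))
```

```text
(np.float64(-0.0848), np.float64(0.2547))
```

Converted, -0.08 m / 0.75 = -0.1067, -0.076 m / 0.75 = -0.1013.

Call:
jog_arm --segments "0.05,-0.008,-0.008,0,0;0.05,-0.0213,-0.0213,0,0;0.05,-0.036,-0.0347,0,0;0.05,-0.0507,-0.048,0,0;0.05,-0.0667,-0.0613,0,0;0.05,-0.0827,-0.0747,0,0;0.05,-0.0973,-0.088,0,0;0.05,-0.1067,-0.1013,0,0" --squeeze 10

```text
t: 12.32
tcp_pos: [0.5304, 0.0711, 0.0205]
tool_rot: [-0.059, 0.998, 0.0, -0.0]
ft_force: [-4.7, 5.1, 9.3]
opening: 0.06
gripper_force: 10.0
```

Call:
jog_arm --segments "0.05,-0.0053,-0.016,0,0;0.05,-0.0067,-0.032,0,0;0.05,-0.0067,-0.048,0,0;0.05,-0.0067,-0.064,0,0;0.05,-0.0067,-0.08,0,0;0.05,-0.0067,-0.096,0,0;0.05,-0.0067,-0.112,0,0;0.05,-0.0067,-0.12,0,0"

```text
t: 12.98
tcp_pos: [0.5458, -0.0184, 0.0205]
tool_rot: [-0.058, 0.998, 0.0, 0.001]
ft_force: [-0.6, 5.4, 6.0]
opening: 0.0599
gripper_force: 10.0
```

Run:
```python
from h import *
print(rk(bot.state()["tcp_pos"]))
```

```text
(np.float64(0.0), np.float64(0.088))
```

Call:
jog_arm --segments "0.05,0,-0.0133,0,0;0.05,0,-0.0267,0,0;0.05,0,-0.04,0,0;0.05,0,-0.0533,0,0;0.05,0,-0.0667,0,0;0.05,0,-0.08,0,0;0.05,0,-0.0933,0,0;0.05,0,-0.1067,0,0" --squeeze 10

```text
t: 13.65
tcp_pos: [0.5549, -0.0969, 0.0205]
tool_rot: [-0.059, 0.998, 0.001, 0.0]
ft_force: [-1.4, 5.9, 5.4]
opening: 0.0596
gripper_force: 12.4
```

Call:
jog_arm --segments "0.05,0,-0.0133,0,0;0.05,0,-0.0267,0,0;0.05,0,-0.04,0,0;0.05,0,-0.0533,0,0;0.05,0,-0.0667,0,0;0.05,0,-0.08,0,0;0.05,0,-0.0933,0,0;0.05,0,-0.1013,0,0"

```text
t: 14.32
tcp_pos: [0.5638, -0.1726, 0.0205]
tool_rot: [-0.059, 0.998, 0.0, 0.0]
ft_force: [-0.2, 7.2, 7.0]
opening: 0.06
gripper_force: 13.8
```

Call:
jog_arm --segments "0.072,0,0,0,0;0.072,0,0,0,0;0.072,0,0,0,0;0.072,0,0,-0.04,0;0.072,0,0,-0.08,0;0.072,0,0,-0.1333,0;0.072,0,0,-0.1333,0;0.072,0,0,-0.1333,0"

```text
t: 14.98
tcp_pos: [0.5644, -0.1731, 0.1214]
tool_rot: [-0.059, 0.998, -0.001, 0.002]
ft_force: [-0.3, 0.5, -0.8]
opening: 0.072
gripper_force: 0.0
```

Run:
```python
from h import *
p,d=vision.camera("top")
for l in lids(p,d): print(*l,rk(l[0]))
print(rk(bot.state()["tcp_pos"]))
```

```text
[0.5706 0.391 ] 390 (np.float64(0.0725), np.float64(0.4917))
[0.4385 0.3808] 403 (np.float64(-0.0599), np.float64(0.497))
[0.125  0.7356] 158 (np.float64(-0.3297), np.float64(0.886))
(np.float64(-0.0004), np.float64(-0.0673))
```

Converted, 0.3 m / 0.75 = 0.4, 0.03 m / 0.75 = 0.04.

Call:
jog_arm --segments "0.086,0.04,0.4,0,0;0.086,0.04,0.4,0,0;0.086,0.04,0.4,0,0;0.086,0.04,0.4,0,0;0.086,0.04,0.4,0,0;0.086,0.04,0.4,0,0;0.086,0.04,0.4,0,0;0.086,0.04,0.4,0,0"

```text
t: 15.7
tcp_pos: [0.4961, 0.1261, 0.1181]
tool_rot: [-0.061, 0.998, 0.0, -0.002]
ft_force: [0.2, 0.7, 0.3]
opening: 0.0862
gripper_force: 0.0
```

Call:
jog_arm --segments "0.086,0.0387,0.352,0,0;0.086,0.0387,0.352,0,0;0.086,0.0387,0.352,0,0;0.086,0.0387,0.352,0,0;0.086,0.0387,0.352,0,0;0.086,0.0387,0.352,0,0;0.086,0.0387,0.352,0,0;0.086,0.0387,0.352,0,0"

```text
t: 16.37
tcp_pos: [0.4375, 0.383, 0.1177]
tool_rot: [-0.061, 0.998, -0.0, -0.001]
ft_force: [-1.0, -0.3, -0.5]
opening: 0.0858
gripper_force: 0.0
```

```bash
python3 - <<'E'
from h import *
p,d=vision.camera("top")
for l in lids(p,d): print(*l,rk(l[0]))
print(to(.4385,.3806,.018))
E
```

```text
[0.5706 0.3909] 388 (np.float64(0.0725), np.float64(0.4916))
[ 0.5738 -0.2541] 419 (np.float64(0.0002), np.float64(-0.1493))
[ 0.5613 -0.1737] 410 (np.float64(-0.0028), np.float64(-0.068))
(array([-0.0005, -0.0004,  0.0999]), array([0.4382, 0.3811, 0.1179]))
```

Two are in, at rack y = -0.149 and -0.068. Third jar now.

Converted, 0.099 m / 0.75 = 0.132, 0.08 m / 0.75 = 0.1067.

Call:
jog_arm --segments "0.086,0,0,0.0533,0;0.086,0,0,0.1067,0;0.086,0,0,0.132,0;0.086,0,0,0.132,0;0.086,0,0,0.132,0;0.07,0,0,0.132,0;0.05,0,0,0.132,0;0.05,0,0,0.132,0" --squeeze 10

```text
t: 17.08
tcp_pos: [0.4399, 0.3805, 0.0221]
tool_rot: [-0.058, 0.998, 0.001, 0.001]
ft_force: [0.5, -1.0, -0.1]
opening: 0.068
gripper_force: 0.0
```

Call:
jog_arm --segments "0.05,0,0,0,0;0.05,0,0,0,0;0.05,0,0,0,0"

```text
t: 17.33
tcp_pos: [0.4397, 0.381, 0.0218]
tool_rot: [-0.059, 0.998, 0.001, 0.001]
ft_force: [-0.4, 1.8, 6.9]
opening: 0.0599
gripper_force: 10.0
```

Run:
```python
from h import *
print(rk(bot.state()["tcp_pos"]))
```

```text
(np.float64(-0.0586), np.float64(0.4971))
```

Converted, -0.1 m / 0.75 = -0.1333, -0.088 m / 0.75 = -0.1173.

Call:
jog_arm --segments "0.05,0.0013,-0.008,0,0;0.05,0.0027,-0.024,0,0;0.05,0.0053,-0.0427,0,0;0.05,0.0067,-0.0613,0,0;0.05,0.0093,-0.08,0,0;0.05,0.012,-0.0987,0,0;0.05,0.0147,-0.1173,0,0;0.05,0.016,-0.1333,0,0" --squeeze 10

```text
t: 18.0
tcp_pos: [0.4397, 0.2799, 0.0219]
tool_rot: [-0.058, 0.998, 0.001, 0.002]
ft_force: [0.4, 5.3, 6.9]
opening: 0.0597
gripper_force: 10.0
```

Call:
jog_arm --segments "0.05,0.0013,-0.016,0,0;0.05,0.004,-0.0347,0,0;0.05,0.0067,-0.0533,0,0;0.05,0.008,-0.072,0,0;0.05,0.0107,-0.0907,0,0;0.05,0.0133,-0.1093,0,0;0.05,0.0147,-0.1253,0,0;0.05,0.016,-0.1333,0,0"

```text
t: 18.67
tcp_pos: [0.4398, 0.1788, 0.0218]
tool_rot: [-0.058, 0.998, 0.001, 0.002]
ft_force: [1.2, 6.4, 8.4]
opening: 0.0595
gripper_force: 10.0
```

Run:
```python
from h import *
print(rk(bot.state()["tcp_pos"]))
p,d=vision.camera("top")
for l in lids(p,d): print(*l,rk(l[0]))
```

```text
(np.float64(-0.0822), np.float64(0.2962))
[0.5703 0.3902] 379 (np.float64(0.0721), np.float64(0.4909))
[ 0.5736 -0.2542] 426 (np.float64(0.0), np.float64(-0.1494))
[ 0.5612 -0.1739] 417 (np.float64(-0.0029), np.float64(-0.0682))
```

Now to (0, 0.09): dx -0.082, dy -0.206: two calls; then in to -0.07: -0.16.

Converted, -0.094 m / 0.75 = -0.1253, -0.08 m / 0.75 = -0.1067.

Call:
jog_arm --segments "0.05,-0.0067,-0.0107,0,0;0.05,-0.02,-0.0267,0,0;0.05,-0.0333,-0.0427,0,0;0.05,-0.048,-0.0587,0,0;0.05,-0.0627,-0.0747,0,0;0.05,-0.0773,-0.0907,0,0;0.05,-0.0907,-0.1067,0,0;0.05,-0.1013,-0.1253,0,0" --squeeze 10

```text
t: 19.38
tcp_pos: [0.5252, 0.0951, 0.0217]
tool_rot: [-0.059, 0.998, 0.001, -0.0]
ft_force: [-4.6, 7.0, 11.0]
opening: 0.0596
gripper_force: 10.0
```

Call:
jog_arm --segments "0.05,-0.0067,-0.016,0,0;0.05,-0.008,-0.0347,0,0;0.05,-0.008,-0.0533,0,0;0.05,-0.008,-0.072,0,0;0.05,-0.008,-0.0907,0,0;0.05,-0.008,-0.1093,0,0;0.05,-0.008,-0.128,0,0;0.05,-0.008,-0.1467,0,0"

```text
t: 20.05
tcp_pos: [0.5443, -0.0137, 0.0217]
tool_rot: [-0.059, 0.998, 0.001, 0.001]
ft_force: [-1.4, 6.4, 7.5]
opening: 0.0597
gripper_force: 10.0
```

Run:
```python
from h import *
print(rk(bot.state()["tcp_pos"]))
```

```text
(np.float64(-0.001), np.float64(0.0928))
```

Converted, -0.08 m / 0.75 = -0.1067, -0.07 m / 0.75 = -0.0933.

Call:
jog_arm --segments "0.05,-0.0013,-0.0133,0,0;0.05,-0.0013,-0.0267,0,0;0.05,-0.0013,-0.04,0,0;0.05,-0.0013,-0.0533,0,0;0.05,-0.0013,-0.0667,0,0;0.05,-0.0013,-0.08,0,0;0.05,-0.0013,-0.0933,0,0;0.05,-0.0013,-0.1067,0,0" --squeeze 10

```text
t: 20.72
tcp_pos: [0.5545, -0.0928, 0.0217]
tool_rot: [-0.059, 0.998, 0.001, 0.0]
ft_force: [-1.0, 7.0, 7.8]
opening: 0.0598
gripper_force: 10.0
```

Call:
jog_arm --segments "0.05,0,-0.0133,0,0;0.05,0,-0.0267,0,0;0.05,0,-0.04,0,0;0.05,0,-0.0533,0,0;0.05,0,-0.0667,0,0;0.05,0,-0.08,0,0;0.05,0,-0.0933,0,0;0.05,0,-0.1067,0,0"

```text
t: 21.38
tcp_pos: [0.5637, -0.1713, 0.0217]
tool_rot: [-0.059, 0.998, 0.001, 0.0]
ft_force: [-1.4, 11.7, 10.2]
opening: 0.0598
gripper_force: 14.9
```

Call:
jog_arm --segments "0.072,0,0,0,0;0.072,0,0,0,0;0.072,0,0,0,0;0.072,0,0,-0.04,0;0.072,0,0,-0.08,0;0.072,0,0,-0.1333,0;0.072,0,0,-0.1333,0;0.072,0,0,-0.1333,0"

```text
t: 22.05
tcp_pos: [0.5643, -0.173, 0.1227]
tool_rot: [-0.059, 0.998, -0.001, 0.002]
ft_force: [-0.2, -0.7, -0.2]
opening: 0.0718
gripper_force: 0.0
```

Run:
```python
from h import *
p,d=vision.camera("top")
for l in lids(p,d): print(*l,rk(l[0]))
print(rk(bot.state()["tcp_pos"]))
```

```text
[0.5704 0.3909] 390 (np.float64(0.0723), np.float64(0.4916))
[0.1234 0.7354] 156 (np.float64(-0.3313), np.float64(0.886))
(np.float64(-0.0004), np.float64(-0.0672))
```

The rows are not in the units I measure in: shifts go in shares of 0.75 m and turns go in shares of 2 pi rad. I convert before sending: 0.3 m / 0.75 = 0.4.

Call:
jog_arm --segments "0.086,0,0.4,0,0;0.086,0,0.4,0,0;0.086,0,0.4,0,0;0.086,0,0.4,0,0;0.086,0,0.4,0,0;0.086,0,0.4,0,0;0.086,0,0.4,0,0;0.086,0,0.4,0,0"

```text
t: 22.77
tcp_pos: [0.5264, 0.1301, 0.1191]
tool_rot: [-0.061, 0.998, 0.001, -0.002]
ft_force: [-0.1, 0.7, -0.1]
opening: 0.0857
gripper_force: 0.0
```

Call:
jog_arm --segments "0.086,-0.0973,0.3447,0,0;0.086,-0.0973,0.3447,0,0;0.086,-0.0973,0.3447,0,0;0.086,-0.0973,0.3447,0,0;0.086,-0.0973,0.3447,0,0;0.086,-0.0973,0.3447,0,0;0.086,-0.0973,0.3447,0,0;0.086,-0.0973,0.3447,0,0"

```text
t: 23.43
tcp_pos: [0.5701, 0.3935, 0.118]
tool_rot: [-0.06, 0.998, -0.0, -0.001]
ft_force: [0.2, -0.8, 0.9]
opening: 0.0862
gripper_force: 0.0
```

```bash
python3 - <<'E'
from h import *
p,d=vision.camera("top"); cv2.imwrite("pics/t5.png",p[:,:,::-1])
for l in lids(p,d): print(*l,rk(l[0]))
print(to(.5704,.3909,.018))
E
```

```text
[ 0.581  -0.3122] 426 (np.float64(0.0006), np.float64(-0.2079))
[ 0.5704 -0.2542] 432 (np.float64(-0.0032), np.float64(-0.149))
[ 0.5633 -0.1737] 426 (np.float64(-0.0008), np.float64(-0.0683))
(array([-0.0004, -0.0003,  0.1002]), array([0.5702, 0.3913, 0.1182]))
```

View pics/t5.png

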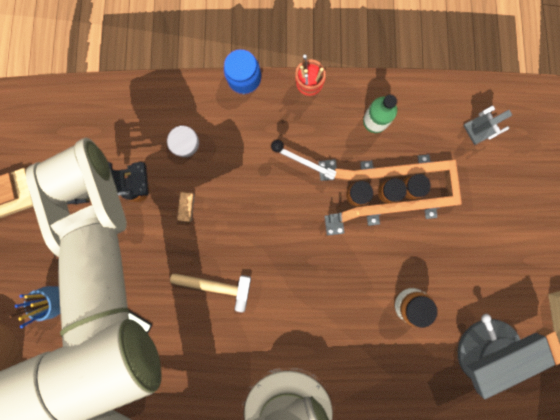

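Three jars stand in the lane at (361,192), (394,190) and (417,186); the last jar is under the hand at (131,184), and the lower route past the block is free.

Converted, 0.099 m / 0.75 = 0.132, 0.08 m / 0.75 = 0.1067.

Call:
jog_arm --segments "0.086,0,0,0.0533,0;0.086,0,0,0.1067,0;0.086,0,0,0.132,0;0.086,0,0,0.132,0;0.086,0,0,0.132,0;0.07,0,0,0.132,0;0.05,0,0,0.132,0;0.05,0,0,0.132,0" --squeeze 10

```text
t: 24.15
tcp_pos: [0.5717, 0.3904, 0.0235]
tool_rot: [-0.058, 0.998, 0.001, 0.001]
ft_force: [0.5, 0.5, -0.3]
opening: 0.068
gripper_force: 0.0
```

Call:
jog_arm --segments "0.05,0,0,0,0;0.05,0,0,0,0;0.05,0,0,0,0;0.05,0.0107,0,0,0;0.05,0.0267,0,0,0;0.05,0.044,0,0,0;0.05,0.0613,0.0013,0,0;0.05,0.0773,0.0027,0,0"

```text
t: 24.82
tcp_pos: [0.5141, 0.3858, 0.0231]
tool_rot: [-0.058, 0.998, 0.001, 0.002]
ft_force: [3.6, -0.2, 4.6]
opening: 0.0597
gripper_force: 10.0
```

Call:
jog_arm --segments "0.05,0.016,0,0,0;0.05,0.0347,0,0,0;0.05,0.0533,0,0,0;0.05,0.0707,0,0,0;0.05,0.0853,0,0,0;0.05,0.0973,0,0,0;0.05,0.0973,0,0,0"

```text
t: 25.4
tcp_pos: [0.4401, 0.3774, 0.023]
tool_rot: [-0.059, 0.998, 0.0, 0.001]
ft_force: [-4.1, -0.5, 11.6]
opening: 0.0598
gripper_force: 10.0
```

Run:
```python
from h import *
print(rk(bot.state()["tcp_pos"]))
```

```text
(np.float64(-0.0586), np.float64(0.4934))
```

Converted, -0.1 m / 0.75 = -0.1333, -0.088 m / 0.75 = -0.1173.

Call:
jog_arm --segments "0.05,0.0013,-0.008,0,0;0.05,0.0027,-0.024,0,0;0.05,0.0053,-0.0427,0,0;0.05,0.0067,-0.0613,0,0;0.05,0.0093,-0.08,0,0;0.05,0.012,-0.0987,0,0;0.05,0.0147,-0.1173,0,0;0.05,0.016,-0.1333,0,0" --squeeze 10

```text
t: 26.07
tcp_pos: [0.4414, 0.2767, 0.023]
tool_rot: [-0.058, 0.998, 0.001, 0.002]
ft_force: [0.5, 6.2, 8.8]
opening: 0.0599
gripper_force: 10.0
```

Call:
jog_arm --segments "0.05,0.0013,-0.016,0,0;0.05,0.004,-0.0347,0,0;0.05,0.0067,-0.0533,0,0;0.05,0.008,-0.072,0,0;0.05,0.0107,-0.0907,0,0;0.05,0.0133,-0.1093,0,0;0.05,0.0147,-0.1227,0,0;0.05,0.016,-0.1307,0,0"

```text
t: 26.73
tcp_pos: [0.4413, 0.1776, 0.023]
tool_rot: [-0.058, 0.998, 0.001, 0.002]
ft_force: [0.8, 7.7, 10.1]
opening: 0.0598
gripper_force: 10.0
```

Call:
jog_arm --segments "0.05,-0.0067,-0.0107,0,0;0.05,-0.02,-0.0267,0,0;0.05,-0.0333,-0.0427,0,0;0.05,-0.048,-0.0587,0,0;0.05,-0.0627,-0.0747,0,0;0.05,-0.0773,-0.0907,0,0;0.05,-0.0907,-0.1067,0,0;0.05,-0.1013,-0.1253,0,0" --squeeze 10

```text
t: 27.4
tcp_pos: [0.5265, 0.0937, 0.0227]
tool_rot: [-0.059, 0.998, 0.001, -0.0]
ft_force: [-5.4, 6.3, 11.2]
opening: 0.0596
gripper_force: 10.0
```

Call:
jog_arm --segments "0.05,-0.0067,-0.016,0,0;0.05,-0.0093,-0.0347,0,0;0.05,-0.0093,-0.0533,0,0;0.05,-0.0093,-0.072,0,0;0.05,-0.0093,-0.0907,0,0;0.05,-0.0093,-0.1093,0,0;0.05,-0.0093,-0.128,0,0;0.05,-0.0093,-0.1467,0,0"

```text
t: 28.07
tcp_pos: [0.5466, -0.0151, 0.0227]
tool_rot: [-0.059, 0.998, 0.0, 0.001]
ft_force: [-0.2, 5.3, 9.3]
opening: 0.0598
gripper_force: 10.0
```

Run:
```python
from h import *
print(rk(bot.state()["tcp_pos"]))
p,d=vision.camera("side"); cv2.imwrite("pics/s6.png",cv2.resize(p[130:350,200:440,::-1],None,fx=2.5,fy=2.5))
```

```text
(np.float64(0.0011), np.float64(0.0912))
```

View pics/s6.png

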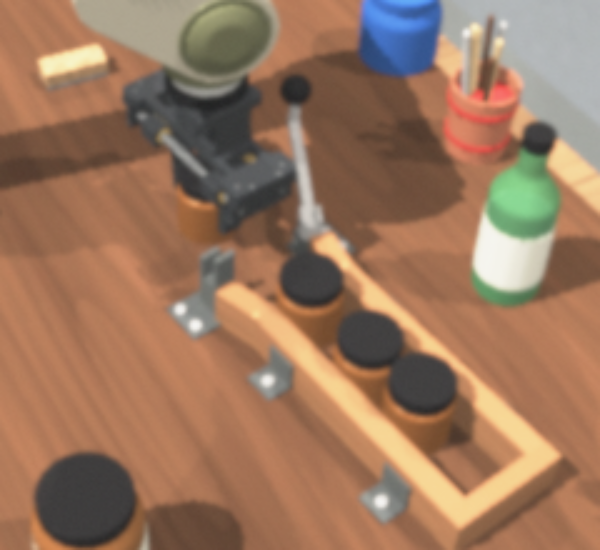

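Three jars upright with lids on, and the fourth in the hand before the mouth. Push it in.

Converted, -0.08 m / 0.75 = -0.1067, -0.06 m / 0.75 = -0.08.

Call:
jog_arm --segments "0.05,0.0013,-0.0133,0,0;0.05,0.0013,-0.0267,0,0;0.05,0.0013,-0.04,0,0;0.05,0.0013,-0.0533,0,0;0.05,0.0013,-0.0667,0,0;0.05,0.0013,-0.08,0,0;0.05,0.0013,-0.0933,0,0;0.05,0.0013,-0.1067,0,0" --squeeze 10

```text
t: 28.78
tcp_pos: [0.5548, -0.0944, 0.0227]
tool_rot: [-0.059, 0.998, 0.0, 0.001]
ft_force: [-1.5, 5.2, 9.7]
opening: 0.0597
gripper_force: 10.0
```

Call:
jog_arm --segments "0.05,0,-0.0133,0,0;0.05,0,-0.0267,0,0;0.05,0,-0.04,0,0;0.05,0,-0.0533,0,0;0.05,0,-0.0667,0,0;0.05,0,-0.08,0,0;0.05,0,-0.0907,0,0;0.05,0,-0.0947,0,0"

```text
t: 29.45
tcp_pos: [0.563, -0.1644, 0.0227]
tool_rot: [-0.059, 0.998, 0.001, 0.0]
ft_force: [-1.4, 14.0, 12.5]
opening: 0.0596
gripper_force: 17.6
```

Call:
jog_arm --segments "0.068,0,0,0,0;0.068,0,0,0,0;0.068,0,0,0,0;0.068,0,0,-0.04,0;0.068,0,0,-0.08,0;0.068,0,0,-0.1333,0;0.068,0,0,-0.1867,0;0.068,0,0,-0.1867,0"

```text
t: 30.12
tcp_pos: [0.5652, -0.1665, 0.1695]
tool_rot: [-0.059, 0.998, -0.004, 0.006]
ft_force: [0.6, -0.4, 0.0]
opening: 0.0678
gripper_force: 0.0
```

Run:
```python
from h import *
print(rk(bot.state()["tcp_pos"]))
```

```text
(np.float64(0.0019), np.float64(-0.0614))
```

Converted, 0.182 m / 0.75 = 0.2427, -0.129 m / 0.75 = -0.172.

Call:
jog_arm --segments "0.06,-0.172,0.2427,0,0;0.06,-0.172,0.2427,0,0;0.06,-0.172,0.2427,0,0;0.06,-0.172,0.2427,0,0;0.06,-0.172,0.2427,0,0;0.06,-0.172,0.2427,0,0;0.06,-0.172,0.2427,0,0"

```text
t: 30.7
tcp_pos: [0.6704, 0.0341, 0.1609]
tool_rot: [-0.061, 0.998, 0.0, -0.0]
ft_force: [-0.3, -0.4, -0.3]
opening: 0.0601
gripper_force: 0.0
```

Run:
```python
from h import *
p,d=vision.camera("top"); cv2.imwrite("pics/t7.png",cv2.resize(p[90:260,200:480,::-1],None,fx=2.5,fy=2.5))
for l in lids(p,d): print(*l,rk(l[0]))
s,ds=vision.camera("side"); np.savez("pics/s7.npz",p=s)
cv2.imwrite("pics/s7.png",cv2.resize(s[130:350,200:440,::-1],None,fx=2.5,fy=2.5))
print(to(.672,.029,.072))
```

```text
[ 0.5872 -0.3619] 412 (np.float64(0.0009), np.float64(-0.258))
[ 0.5632 -0.1647] 419 (np.float64(0.0002), np.float64(-0.0593))
(array([-0.0025, -0.0017,  0.0892]), array([0.6694, 0.0305, 0.1612]))
```

View pics/s7.png

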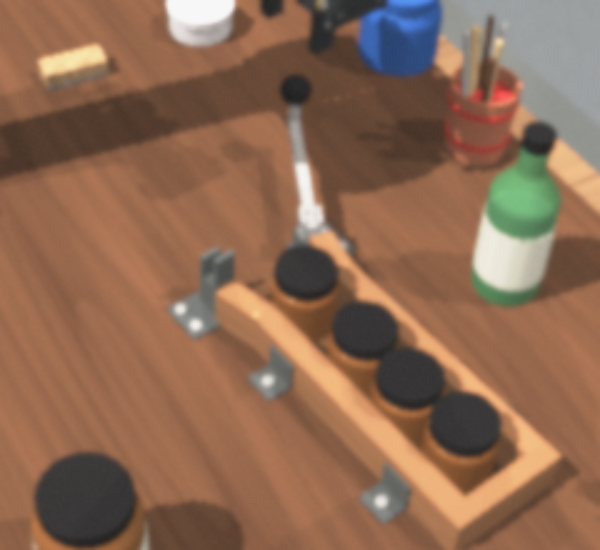

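View pics/t7.png

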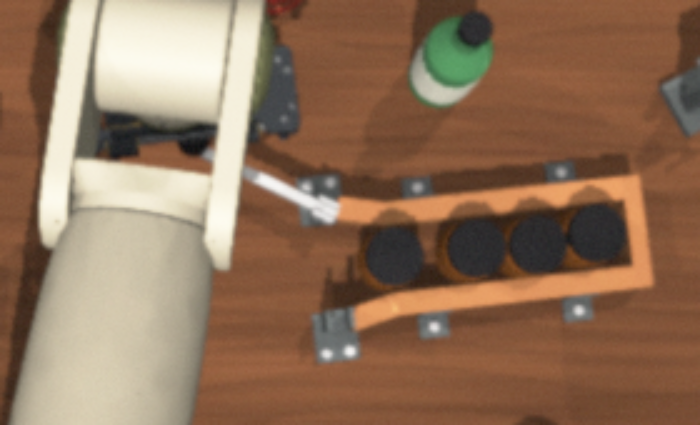

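All four jars stand upright in the lane, with the last lid's edge well behind the bar's line. The knob is at side pixel (318,166). I'll check it and grip it.

Run:
```python
from h import *
p=np.load("pics/s7.npz")["p"]; m=p.max(2)<75; m[:150]=0;m[182:]=0;m[:,:300]=0;m[:,340:]=0
for c,s in blobs(m,30): print(c,s,plane("side",[c],.09).round(4))
print(plane("side",[(318,166)],.09), to(.672,.029,.072))
```

```text
[317.95121951 165.48780488] [312 160  13  12 123] [[0.6722 0.027  0.09  ]]
[[0.67121712 0.02524438 0.09      ]] (array([-0.0025, -0.0017,  0.0892]), array([0.6694, 0.0305, 0.1612]))
```

Converted, 0.088 m / 0.75 = 0.1173, 0.06 m / 0.75 = 0.08.

Call:
jog_arm --segments "0.06,-0.0027,-0.004,0.04,0;0.06,-0.0027,-0.004,0.08,0;0.06,-0.0027,-0.004,0.1173,0;0.06,-0.0027,-0.004,0.1173,0;0.06,-0.0027,-0.004,0.1173,0" --squeeze 25

```text
t: 31.22
tcp_pos: [0.6713, 0.0263, 0.0734]
tool_rot: [-0.058, 0.998, 0.0, -0.001]
ft_force: [-0.0, -0.2, 0.3]
opening: 0.0597
gripper_force: 0.0
```

Call:
jog_arm --segments "0.03,0,0,0,0;0.01,0,0,0,0;0.01,0,0,0,0;0.01,0,0,0,0;0.01,0,0,0,0;0.01,0,0,0,0" --squeeze 25

```text
t: 31.72
tcp_pos: [0.6723, 0.0279, 0.0743]
tool_rot: [-0.059, 0.998, 0.0, 0.001]
ft_force: [-0.0, 1.1, 1.2]
opening: 0.0306
gripper_force: 25.0
```

Run:
```python
from h import *
print(rk(bot.state()["tcp_pos"]))
```

```text
(np.float64(0.131), np.float64(0.1192))
```

Converted, -0.0425 m / 0.75 = -0.0567, -0.0176 m / 0.75 = -0.0235.

Call:
jog_arm --segments "0.01,0.0027,-0.004,-0.0107,0;0.01,0.0047,-0.0067,-0.0213,0;0.01,0.008,-0.012,-0.0347,0;0.01,0.012,-0.0187,-0.048,0;0.01,0.0152,-0.0235,-0.0567,0;0.01,0.0152,-0.0235,-0.0567,0" --squeeze 25

```text
t: 32.22
tcp_pos: [0.6632, 0.0087, 0.1179]
tool_rot: [-0.058, 0.998, 0.0, 0.002]
ft_force: [3.4, 6.1, 1.2]
opening: 0.0305
gripper_force: 25.0
```

Call:
jog_arm --segments "0.01,0.0355,0.0172,0,0;0.01,0.0667,0.0245,0,0;0.01,0.0991,0.0255,0,0;0.01,0.1307,0.02,0,0;0.01,0.1608,0.0083,0,0;0.01,0.188,-0.0091,0,0;0.01,0.2107,-0.0315,0,0;0.01,0.2107,-0.0315,0,0"

```text
t: 32.88
tcp_pos: [0.5046, -0.0342, 0.1159]
tool_rot: [-0.058, 0.998, 0.0, -0.003]
ft_force: [-9.1, 6.4, 6.8]
opening: 0.0308
gripper_force: 25.0
```

Run:
```python
from h import *
print(rk(bot.state()["tcp_pos"]))
```

```text
(np.float64(-0.0427), np.float64(0.0771))
```

Converted, -0.077 m / 0.75 = -0.1027, -0.07 m / 0.75 = -0.0933.

Call:
jog_arm --segments "0.01,0.0183,-0.0267,0,0;0.01,0.0308,-0.056,0,0;0.01,0.0361,-0.08,0,0;0.01,0.0377,-0.0933,0,0;0.01,0.038,-0.1027,0,0;0.01,0.038,-0.1027,0,0;0.01,0.038,-0.1027,0,0"

```text
t: 33.47
tcp_pos: [0.4874, -0.1134, 0.1156]
tool_rot: [-0.058, 0.998, -0.0, -0.002]
ft_force: [-7.0, -1.0, 3.9]
opening: 0.0306
gripper_force: 25.1
```

Run:
```python
from h import *
print(rk(bot.state()["tcp_pos"]))
p,d=vision.camera("side"); cv2.imwrite("pics/s8.png",cv2.resize(p[170:300,220:380,::-1],None,fx=4,fy=4))
```

```text
(np.float64(-0.0691), np.float64(0.0005))
```

View pics/s8.png

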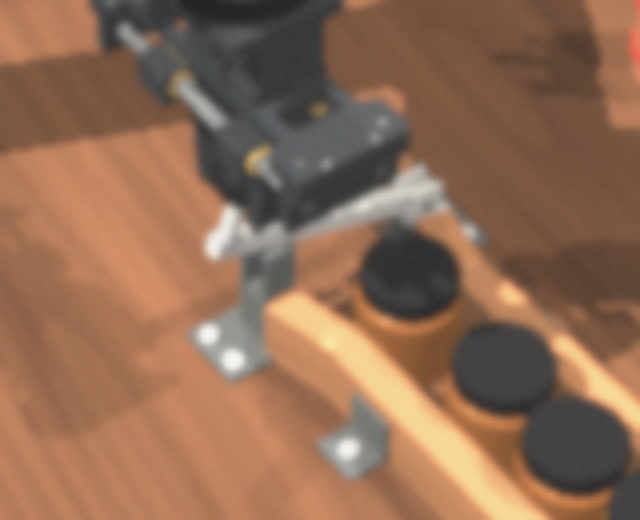

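The bar stands over the notch, just as in the earlier raised view. Lowering it.

Converted, 0.042 m / 0.75 = 0.056, 0.037 m / 0.75 = 0.0493.

Call:
jog_arm --segments "0.01,0.0053,0,0.0107,0;0.01,0.0107,0,0.0213,0;0.01,0.016,0,0.032,0;0.01,0.02,0,0.0413,0;0.01,0.0227,0,0.0493,0;0.01,0.0253,0,0.056,0;0.01,0.0253,0,0.056,0"

```text
t: 34.1
tcp_pos: [0.4688, -0.1149, 0.0733]
tool_rot: [-0.059, 0.998, 0.0, -0.002]
ft_force: [-8.2, 0.5, 6.3]
opening: 0.0305
gripper_force: 25.1
```

Call:
jog_arm --segments "0.03,0,0,0,0;0.05,0,0,0,0;0.06,0,0,0,0;0.06,0,0,0,0;0.06,0,0,-0.0533,0;0.06,0,0,-0.1067,0;0.06,0,0,-0.16,0;0.06,0,0,-0.2133,0"

```text
t: 34.77
tcp_pos: [0.4702, -0.1149, 0.2363]
tool_rot: [-0.059, 0.998, -0.0, 0.0]
ft_force: [1.4, -0.7, -0.1]
opening: 0.0598
gripper_force: 0.0
```

Call:
jog_arm --segments "0.06,0.0267,0.4,0,0;0.06,0.0267,0.4,0,0;0.06,0.0267,0.4,0,0;0.06,0.0267,0.4,0,0;0.06,0.0267,0.4,0,0;0.06,0.0267,0.4,0,0;0.06,0.0267,0.4,0,0;0.06,0.0267,0.4,0,0"

```text
t: 35.43
tcp_pos: [0.4139, 0.185, 0.2344]
tool_rot: [-0.061, 0.998, 0.001, 0.0]
ft_force: [-0.2, -0.4, 0.2]
opening: 0.0601
gripper_force: 0.0
```

Run:
```python
from h import *
p,d=vision.camera("top"); np.savez("pics/t9.npz",p=p,d=d)
for l in lids(p,d): print(*l,rk(l[0]))
W=hmap(p,d)[220:245,325:350].reshape(-1,3); w=W[(W[:,2]>.06)&(W[:,2]<.15)]; print("knob",w.min(0),w.max(0))
s,_=vision.camera("side")
a=cv2.resize(p[140:250,310:470,::-1],(640,440)); b=cv2.resize(s[190:340,220:420,::-1],(640,480))
cv2.imwrite("pics/f1.png",a); cv2.imwrite("pics/f2.png",b)
```

```text
[ 0.5632 -0.1646] 416 (np.float64(0.0002), np.float64(-0.0592))
knob [ 0.45372921 -0.13012811  0.06015602] [ 0.49616901 -0.1018467   0.10884212]
```

View pics/f1.png

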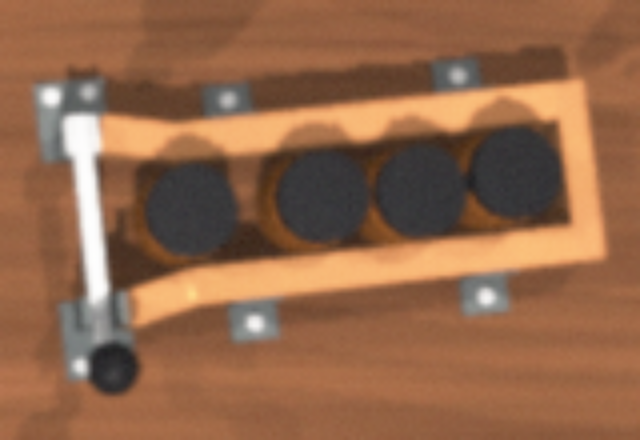

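View pics/f2.png

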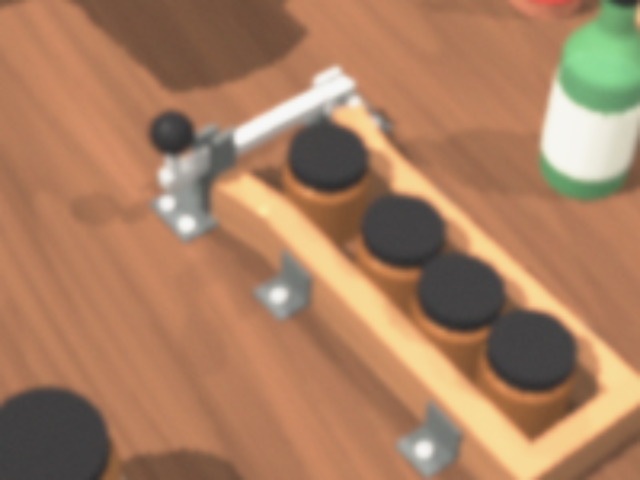

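The bar is home in the notch: the knob is at (113,367) in the top crop and its top is at z ≈ 0.107, as at the start. All four jars are lidded, upright and behind the bar.

Call:
jog_arm --segments "0.06,0,0,0,0;0.06,0,0,0,0;0.06,0,0,0,0;0.06,0,0,0,0"

```text
t: 35.87
tcp_pos: [0.4159, 0.1795, 0.2341]
tool_rot: [-0.058, 0.998, -0.0, 0.0]
ft_force: [-0.0, -1.0, 0.6]
opening: 0.0601
gripper_force: 0.0
```

```bash
python3 -c "
from rig import bot, vision
print(bot.job_done())"
```

```text
the job is handed in; nothing more can be done
None
```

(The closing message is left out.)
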